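Zero the burrs of the cocoa-nib grinder and back off four clicks

ROBOT

A 7-joint arm with a two-finger parallel gripper is mounted at the origin on the work surface. World frame = base frame: x ahead of the robot, y to its left, z up, the work surface at z = 0. Lengths are in m, angles in rad, forces in N, time in s.
With the tool pointing down it reaches from about 0.425 to 0.875 m from the base axis. Payload 4.7 kg.
Tool frame: the origin (TCP) lies on the centre line of the jaws, within the pads' length; the fingertips stand ahead of it and the grasp point (between the pads) lies 2 mm behind it (nose_length is the z of the fingertips in the tool frame, in m); z points along the fingers, y is the line along which they close (so a half turn about z gives the same grasp; the last joint's range is limited). The gripper opens to 87 mm and grips with 3 to 60 N. Pads are 19 mm wide; open, the fingers measure 117 mm over their backs; the gripper's body (75 mm by 190 mm) begins 51 mm behind the grasp point.
Start: joints at [-1.288, 0.321, -0.07, 1.45, 0.023, 1.371, -0.057], TCP at [0.173, 0.627, 0.24] pointing down, gripper open.
Joint ranges: [-2.86, 2.86], [-0.3, 2.09], [-1.38, 1.24], [0.06, 2.45], [-1.56, 4.7], [0.09, 2.05], [-2.69, 2.69]. Speed limits (rad/s): [2.57, 2.57, 3.14, 3.14, 3.14, 3.14, 3.14].

INTERFACE

Orientations are given as a rotation vector (axis times angle).
In Python, from bench import * gives the robot as it stands.
- The arm moves only by the tool send_rows, never from a script. Its arguments are lists of equal length, an entry for each row: "xyz": the shift along the tool's x, y, z in mm, a list of three; "dr": the turn, a rotation vector about the tool's x, y, z in rad, a list of three. A call has exactly 10 rows; each row is the pose to reach, as a shift and turn from the pose commanded when the call began, along the tool's axes at that moment; what a row does not reach only later rows make up. A row lasts 1/12 s, in which the tool goes at most 41.7 mm and 7.16 degrees, less where a joint would pass 70% of its speed; a pose out of reach is approached as far as the arm can. A call with a gripper value outside its range is refused whole. "jaw" is the finger opening in mm, from 0 to 87, set as the call begins (left out, the last holds). The fingers move at their own pace and stop on an object; "grip_force" is the grip in N (left out, the last holds). Time passes only in rows, so rows that repeat a pose let the fingers close, or fill a call up. It gives the time, the measured TCP pose, the force, the opening and the grip force at its end, in the units of the state.
- get_state(): the state, without advancing time (a new reading comes with each control period).
- get_image(name): name is "scene" or "top"; returns the picture (384x512x3 uint8, red, green, blue); there is no depth.
- calibration(name): a dict with "vfov" (degrees; the focal length in pixels is half the picture's height over the tangent of half this angle, whatever the lens; pixels are square), "cx", "cy" (the principal point, pixels), "rvec" (rotation vector, rad) and "tvec" (3), from world to camera coordinates, as OpenCV has them. Camera axes: x right, y down, z forward; pixel columns grow to the right and rows downward; lengths in m; the calibration is good to about 2 mm. A picture is of the moment at which its call begins. calibration takes no time and is no camera call.
- close_job(): hands the job in; it is judged then, once.
The state is a dict: "time": time; "joint_positions": joint angles; "qd": joint speeds; "joint_torque": joint torques, N m; "position": TCP position; "tool_rot": TCP orientation; "ft_force": force on the tool from outside, world axes, zero at the start; "torque": the same for the moment, N m; "grip_width": opening from 0.0 (shut) to 1.0 (fully open); "grip_force": force on a finger pad.
Only numpy, scipy, OpenCV 4.12 (cv2) and the standard library are available. Lean on these libraries where they do the work, as an engineer would, in place of code of your own. Each camera call takes 0.05 s, during which the arm holds its last target. There are 200 camera calls.

TASK

The bakery's cocoa-nib grinder has just been brushed out and needs its setting back: turn the metal adjustment ring on top clockwise (seen from above) until the burrs touch and it will go no further, then back it off exactly four clicks anticlockwise and let go. Leave the grinder's cup, the hopper and everything else on the counter where they are.

Things in the scene. Friction and masses are not known exactly. Their poses are not given: they have to be found in the camera images.
- adjuster (a joint): the grinder's adjustment ring, on a vertical axis: 0 = burrs touching (solid stop), growing anticlockwise seen from above, up to 2.79 rad. One click every 20 degrees (0.349 rad), the stop itself being a click position: n clicks back is 0.349 n rad. Breaking out of a click takes about 0.08 N m; let go between two clicks, it drops into the nearer one. Its height does not change
- collar (a point): point on the ring's axis at the height to grip, 235 mm above the counter: an upright hollow knurled metal collar, 56 mm outer diameter, to be gripped from any side, from 24 mm below this point to 14 mm above it (the open top of the grinder). At its foot the ring's black flange, 92 mm in diameter, top 24 mm below this point. Its x axis points to the orange pointer and turns with the ring
- pointer (a point): orange pointer mark on the flange of the ring, 37.5 mm from the axis; it turns with the ring, past 18 white ticks on the fixed dark seat around the flange (one tick spacing = one click). The ticks are all alike: where the burrs touch differs from one assembly to the next and is not marked
- grinder: the fixed bench grinder, charcoal motor housing 136 mm in diameter with an aluminium burr chamber on top, on a base 235 mm by 140 mm; 249 mm high to the top of the ring. Origin on the counter under the ring's axis; its -x points to the spout, whose front is 125 mm from the axis at 105 to 147 mm height
- dosing_cup: bystander: steel cup 62 mm in diameter and 62 mm high under the grinder's spout; origin at its underside
- hopper: bystander: the grinder's clear plastic funnel hopper with black rims, 129 mm in diameter, 135 mm high, set down mouth first; origin at its underside
- nib_jar: bystander: glass jar of brown cocoa nibs, 90 mm in diameter, 113 mm high, beside the grinder; origin at its underside
- burr_brush: bystander: wooden brush 175 mm long lying beside the grinder; origin near its middle
- mixing_bowl: bystander: steel bowl 170 mm in diameter, 65 mm high; origin at its underside
- paper_cups: bystander: white paper cup 76 mm in diameter, 100 mm high; origin at its underside
- bench_scraper: bystander: flat steel dough scraper 142 mm by 135 mm with a white grip; origin near its middle

How it is judged:
By the outcome, as a careful person would: the job done as asked, in the order asked, and still so for the second after the job is handed in, with the robot touching nothing.
It also fails if it takes over 64 s, if anything falls off the work surface, if the arm or the gripper's body presses on something with over 40 N, if the wrist force passes 120 N, or if a joint passes its speed limit or range.

## Working session

There is one attempt and no reset: what is moved stays moved. The work goes in short steps, Python scripts to look and compute and a tool call to move; the robot and the scene stay as the last step left them, time stands still between calls to the robot, and variables do not carry over. Pictures are saved under pics/ and viewed, at most 10 in all, crops included, and the job is handed in when it is done.

Besides the shell and the picture viewer there is one more tool, called after "Request:" by a JSON object that holds its "api" and its "payload", one argument or row to a line. send_rows: Moves the arm, as the interface text tells. Its arguments: {"type":"object","properties":{"xyz":{"type":"array"},"dr":{"type":"array"},"jaw":{"type":"number"},"grip_force":{"type":"number"}},"required":["xyz","dr"]}

```bash
mkdir -p pics
python3 - <<'E'
from bench import *
import cv2,numpy as np
for n in("scene","top"):
    im=get_image(n); cv2.imwrite(f"pics/{n}0.png",im[:,:,::-1]); c=calibration(n); print(n,c)
a=cv2.imread("pics/scene0.png");b=cv2.imread("pics/top0.png")
cv2.imwrite("pics/both.png",cv2.resize(np.vstack([a,b]),None,fx=.78,fy=.78))
s=get_state();print(s)
E
```

```text
scene {'vfov': 56.68795240950504, 'cx': 259.1927709106599, 'cy': 193.70218285848992, 'rvec': array([ 2.08284503,  0.79397862, -0.41761832]), 'tvec': array([-0.40258141, -0.06468066,  1.48408469])}
top {'vfov': 53.507799014615976, 'cx': 255.3840932429679, 'cy': 194.03172204842602, 'rvec': array([ 2.11072824, -2.16010649,  0.20494706]), 'tvec': array([0.03206562, 0.5214355 , 1.2153586 ])}
{'time': 0.1, 'joint_positions': array([-1.28793212,  0.32176461, -0.07007504,  1.45149571,  0.02261267,
        1.37079709, -0.05690504]), 'qd': array([-2.00564380e-03, -1.78570524e-03, -4.77934833e-04, -3.67534178e-03,
        1.36060863e-04,  7.70474453e-04, -9.20721145e-05]), 'joint_torque': array([ 6.52625022e-05, -4.92569017e+01, -4.05430505e-01, -3.13403428e+01,
       -6.40499010e-02,  3.93344311e-02,  6.87605211e-05]), 'position': array([0.17253888, 0.62622576, 0.23858933]), 'tool_rot': array([-4.20864935e-01, -3.11315223e+00,  2.62920224e-03]), 'ft_force': array([-0.44313788, -0.48502365, -0.50249821]), 'torque': array([-0.01772679,  0.02120384,  0.00490915]), 'grip_force': 0.0, 'grip_width': 1.0008686407920329}
```

View pics/top0.png

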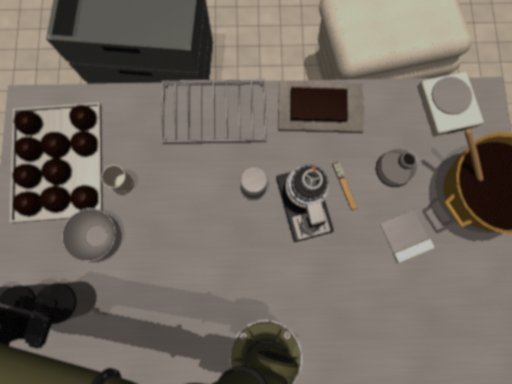

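View pics/scene0.png

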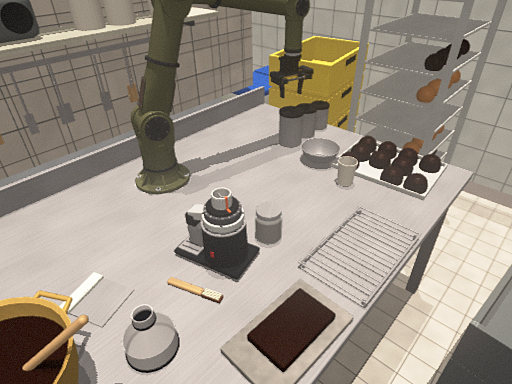

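The top view shows the grinder ring near (309,180), with the orange pointer near (313,168) and the spout towards the robot. The scene view shows the collar near (221,194), with the pointer near (228,207). I'll zoom in on both.

```bash
cat > h.py <<'E'
from bench import *
import cv2,numpy as np
from scipy.spatial.transform import Rotation as R
def cam(n):
    c=calibration(n); f=192/np.tan(np.radians(c['vfov']/2))
    return np.array([[f,0,c['cx']],[0,f,c['cy']],[0,0,1]]),c['rvec'],c['tvec']
def proj(n,P):
    K,r,t=cam(n); return cv2.projectPoints(np.array(P,float).reshape(-1,3),r,t,K,None)[0][:,0]
def back(n,uv,z):
    K,r,t=cam(n); M=R.from_rotvec(r).as_matrix(); o=-M.T@t; d=M.T@np.linalg.inv(K)@[*uv,1]
    return o+d*(z-o[2])/d[2]
def orange(im,box):
    h=cv2.cvtColor(im,cv2.COLOR_RGB2HSV).astype(int); m=(h[...,0]<14)&(h[...,1]>140)&(h[...,2]>130)
    y,x=np.nonzero(m); k=(x>=box[0])&(x<box[2])&(y>=box[1])&(y<box[3]); return x[k],y[k]
def circ(c,r,z,n=48):
    a=np.linspace(0,2*np.pi,n); return np.c_[c[0]+r*np.cos(a),c[1]+r*np.sin(a),0*a+z]
E
python3 - <<'E'
from h import *
out=[]
for n,b in(("top",(270,145,350,225)),("scene",(180,180,260,260))):
    im=cv2.imread(f"pics/{n}0.png"); x,y=orange(im[:,:,::-1].copy(),b); print(n,x,y)
    out.append(cv2.resize(im[b[1]:b[3],b[0]:b[2]],(400,400),interpolation=cv2.INTER_CUBIC))
cv2.imwrite("pics/crop0.png",np.hstack(out))
print(back("top",(313,175),.249),back("scene",(221,194),.249))
E
```

```text
top [312 313 313 314 313 314 314] [167 167 168 168 169 169 170]
scene [225 226 225 226 226 226 226 226 226 227 226 227 226 227 226 227 226 227
 226 227 228 226 227 228 229 227 228 229 230 228 229 230 231 229 230 211
 212 213 211 212 213 211 212 211 212 213 212 213] [197 197 198 198 199 200 201 202 203 203 204 204 205 205 206 206 207 207
 208 208 208 209 209 209 209 210 210 210 210 211 211 211 211 212 212 252
 252 252 253 253 253 254 254 255 255 255 256 256]
[ 0.53641039 -0.1392393   0.249     ] [ 0.53155135 -0.13979819  0.249     ]
```

View pics/crop0.png

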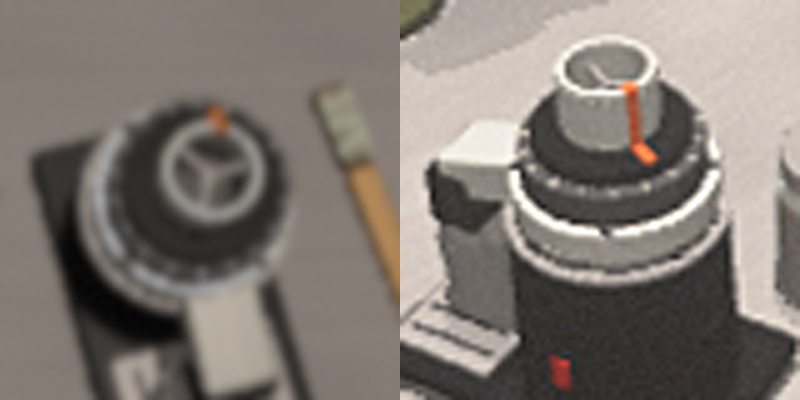

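The top crop shows the collar's rim centred at about (212.5,179.5). The scene crop shows it at about (222,193.5), with the orange pointer running down the collar to (229,211).

Run:
```python
from h import *
a=back("top",(312.4,178.9),.249);b=back("scene",(221.8,193.3),.249)
print(a,b); c=(a+b)/2
print("ptr top",back("top",(313.6,169),.212),"scene",back("scene",(229.2,210.7),.212))
for q in (a,b,c):
  p=[back("top",(313.6,169),.212)-q,back("scene",(229.2,210.7),.212)-q]
  print([(np.hypot(*v[:2]),np.degrees(np.arctan2(v[1],v[0]))) for v in p])
out=[]
for n,bx in(("top",(270,145,350,225)),("scene",(180,180,260,260))):
    im=cv2.imread(f"pics/{n}0.png"); cr=cv2.resize(im[bx[1]:bx[3],bx[0]:bx[2]],(400,400),interpolation=cv2.INTER_CUBIC)
    for r,z,col in((.028,.249,(0,255,0)),(.046,.211,(255,255,0))):
        u=((proj(n,circ(c,r,z))-[bx[0]-.5,bx[1]-.5])*5).astype(int); cv2.polylines(cr,[u],True,col,1)
    out.append(cr)
cv2.imwrite("pics/crop1.png",np.hstack(out))
# obstacles
for nm,uv in(("brush",(345,185)),("jar?",(254,181)),("hopper",(396,168))): print(nm,back("top",uv,.05))
s=get_state(); M=R.from_rotvec(s['tool_rot']).as_matrix(); print(M.round(3), M.T@(np.r_[c[:2],.33]-s['position'])*1000)
```

```text
[ 0.52527946 -0.13698981  0.249     ] [ 0.5308078 -0.1361413  0.249    ]
ptr top [ 0.56265383 -0.14831915  0.212     ] scene [ 0.56541229 -0.14474587  0.212     ]
[(np.float64(0.03905377604550738), np.float64(-16.863704828748837)), (np.float64(0.04087542334572313), np.float64(-10.938126755046813))]
[(np.float64(0.0340950081010269), np.float64(-20.926740807088223)), (np.float64(0.035658226512967704), np.float64(-13.963674281012011))]
[(np.float64(0.03655150993156421), np.float64(-18.75744840888784)), (np.float64(0.03825354955736094), np.float64(-12.347752890097265))]
brush [ 0.5452803  -0.27864497  0.05      ]
jar? [0.56539186 0.02359919 0.05      ]
hopper [ 0.59972989 -0.45424239  0.05      ]
[[-0.964  0.266 -0.   ]
 [ 0.266  0.964 -0.002]
 [-0.    -0.002 -1.   ]] [-545.29385158 -641.1664066   -90.27946112]
```

View pics/crop1.png

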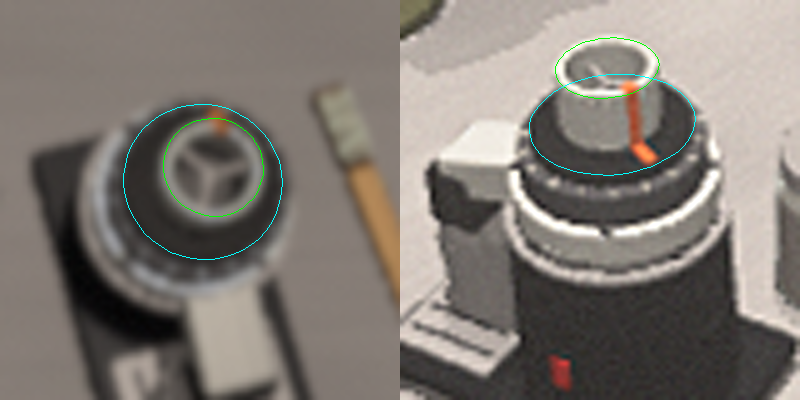

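Request:
{"api": "send_rows", "payload": {
  "xyz": [
    [-32, -21, -20],
    [-64, -42, -40],
    [-96, -63, -55],
    [-128, -84, -70],
    [-160, -105, -80],
    [-192, -126, -90],
    [-224, -147, -90],
    [-256, -168, -90],
    [-288, -189, -90],
    [-320, -210, -90]
  ],
  "dr": [
    [0, 0, 0],
    [0, 0, 0],
    [0, 0, 0],
    [0, 0, 0],
    [0, 0, 0],
    [0, 0, 0],
    [0, 0, 0],
    [0, 0, 0],
    [0, 0, 0],
    [0, 0, 0]
  ],
  "jaw": 87,
  "grip_force": 40
}}

```text
time: 0.93
position: [0.4262, 0.3375, 0.3294]
tool_rot: [-0.421, -3.113, -0.0]
ft_force: [0.3, 0.1, -0.1]
grip_width: 0.996
grip_force: 0.0
```

Request:
{"api": "send_rows", "payload": {
  "xyz": [
    [-17, -33, 0],
    [-34, -66, 0],
    [-51, -99, 0],
    [-68, -132, 0],
    [-85, -165, 0],
    [-102, -198, 0],
    [-119, -231, 0],
    [-136, -264, 0],
    [-153, -297, 0],
    [-170, -330, 0]
  ],
  "dr": [
    [0, 0, 0],
    [0, 0, 0],
    [0, 0, 0],
    [0, 0, 0],
    [0, 0, 0],
    [0, 0, 0],
    [0, 0, 0],
    [0, 0, 0],
    [0, 0, 0],
    [0, 0, 0]
  ]
}}

```text
time: 1.77
position: [0.5014, -0.0259, 0.3294]
tool_rot: [-0.421, -3.113, -0.001]
ft_force: [0.9, 0.6, -0.4]
grip_width: 0.997
grip_force: 0.0
```

Run:
```python
from h import *
s=get_state(); M=R.from_rotvec(s['tool_rot']).as_matrix(); print(s['position'],s['joint_positions'].round(2), (M.T@(np.r_[.5275,-.1366,.33]-s['position'])*1000).round(1),M.round(3))
import bench; print([k for k in dir(bench) if 'nose' in k.lower()], getattr(bench,'nose_length',None))
```

```text
[ 0.5014324  -0.02592793  0.3294223 ] [-0.57 -0.05  0.55  1.68  0.02  1.5   1.28] [-54.5 -99.8  -0.6] [[-0.964  0.265  0.   ]
 [ 0.265  0.964  0.   ]
 [ 0.     0.    -1.   ]]
['nose_length'] 0.017
```

Request:
{"api": "send_rows", "payload": {
  "xyz": [
    [-18, -33, 0],
    [-36, -66, 0],
    [-54, -100, 0],
    [-54, -100, 20],
    [-54, -100, 40],
    [-54, -100, 60],
    [-54, -100, 78],
    [-54, -100, 88],
    [-54, -100, 94],
    [-54, -100, 94]
  ],
  "dr": [
    [0, 0, 0],
    [0, 0, 0],
    [0, 0, 0],
    [0, 0, 0],
    [0, 0, 0],
    [0, 0, 0],
    [0, 0, 0],
    [0, 0, 0],
    [0, 0, 0],
    [0, 0, 0]
  ]
}}

```text
time: 2.6
position: [0.5265, -0.1346, 0.2344]
tool_rot: [-0.42, -3.111, 0.0]
ft_force: [-0.6, -0.4, -0.3]
grip_width: 1.005
grip_force: 0.0
```

Request:
{"api": "send_rows", "payload": {
  "xyz": [
    [0, 0, 0],
    [0, 0, 0],
    [0, 0, 0],
    [0, 0, 0],
    [0, 0, 0],
    [0, 0, 0],
    [0, 0, 0],
    [0, 0, 0],
    [0, 0, 0],
    [0, 0, 0]
  ],
  "dr": [
    [0, 0, 0],
    [0, 0, 0],
    [0, 0, 0],
    [0, 0, 0],
    [0, 0, 0],
    [0, 0, 0],
    [0, 0, 0],
    [0, 0, 0],
    [0, 0, 0],
    [0, 0, 0]
  ],
  "jaw": 50,
  "grip_force": 10
}}

```text
time: 3.43
position: [0.5269, -0.1368, 0.236]
tool_rot: [0.423, 3.112, -0.004]
ft_force: [-1.8, -4.5, 2.7]
grip_width: 0.642
grip_force: 10.0
```

Run:
```python
from h import *
s=get_state(); M=R.from_rotvec(s['tool_rot']).as_matrix(); print(s['position'],s['joint_positions'].round(2),M.T@s['ft_force'],M.T@s['torque'],s['grip_width'],s['grip_force'])
```

```text
[ 0.52689232 -0.13683731  0.23595912] [-0.43  0.1   0.69  1.74 -0.07  1.32  1.57] [ 0.55557878 -4.78595855 -2.6899113 ] [ 1.25202436  0.00377416 -0.04914349] 0.6416676043427165 9.997318668756634
```

Request:
{"api": "send_rows", "payload": {
  "xyz": [
    [0, 0, 0],
    [0, 0, 0],
    [0, 0, 0],
    [0, 0, 0],
    [0, 0, 0],
    [0, 0, 0],
    [0, 0, 0],
    [0, 0, 0],
    [0, 0, 0],
    [0, 0, 0]
  ],
  "dr": [
    [0, 0, 0],
    [0, 0, 0],
    [0, 0, 0.04],
    [0, 0, 0.08],
    [0, 0, 0.13],
    [0, 0, 0.18],
    [0, 0, 0.23],
    [0, 0, 0.28],
    [0, 0, 0.32],
    [0, 0, 0.35]
  ],
  "grip_force": 30
}}

```text
time: 4.27
position: [0.5269, -0.1369, 0.236]
tool_rot: [0.962, 2.99, -0.004]
ft_force: [-1.0, -5.8, 1.6]
grip_width: 0.638
grip_force: 30.0
```

```bash
cat > st.py <<'E'
from h import *
s=get_state(); M=R.from_rotvec(s['tool_rot']).as_matrix(); print('yaw of tool y',np.degrees(np.arctan2(M[1,1],M[0,1])).round(2),s['position'].round(4),'q7',s['joint_positions'][6].round(2),'F',(M.T@s['ft_force']).round(1),'T',(M.T@s['torque']).round(3),(s['grip_width']*87).round(1),s['grip_force'].round(1))
E
python3 st.py
```

```text
Traceback (most recent call last):
  File "st.py", line 2, in <module>
    s=get_state(); M=R.from_rotvec(s['tool_rot']).as_matrix(); print('yaw of tool y',np.degrees(np.arctan2(M[1,1],M[0,1])).round(2),s['position'].round(4),'q7',s['joint_positions'][6].round(2),'F',(M.T@s['ft_force']).round(1),'T',(M.T@s['torque']).round(3),(s['grip_width']*87).round(1),s['grip_force'].round(1))
                                                                                                                                                                                                                                                                 ^^^^^^^^^^^^^^^^^^^^^^^^^^
AttributeError: 'float' object has no attribute 'round'
```

```bash
sed -i "s/(s\['grip_width'\]\*87).round(1),s\['grip_force'\].round(1)/s['grip_width']*87,s['grip_force'])/; s/))$/)/" st.py; python3 st.py
```

```text
yaw of tool y 54.35 [ 0.5269 -0.1369  0.236 ] q7 1.22 F [-2.6 -5.3 -1.6] T [ 1.23  -0.453 -0.032] 55.50945492114383 29.995358479209244
```

Request:
{"api": "send_rows", "payload": {
  "xyz": [
    [0, 0, 0],
    [0, 0, 0],
    [0, 0, 0],
    [0, 0, 0],
    [0, 0, 0],
    [0, 0, 0],
    [0, 0, 0],
    [0, 0, 0],
    [0, 0, 0],
    [0, 0, 0]
  ],
  "dr": [
    [0, 0, 0.04],
    [0, 0, 0.08],
    [0, 0, 0.12],
    [0, 0, 0.16],
    [0, 0, 0.2],
    [0, 0, 0.24],
    [0, 0, 0.28],
    [0, 0, 0.31],
    [0, 0, 0.34],
    [0, 0, 0.35]
  ]
}}

```text
time: 5.1
position: [0.5268, -0.1369, 0.236]
tool_rot: [1.467, 2.777, -0.003]
ft_force: [-1.4, -5.8, 2.0]
grip_width: 0.635
grip_force: 30.0
```

```bash
python3 st.py
```

```text
yaw of tool y 34.32 [ 0.5268 -0.1369  0.236 ] q7 0.87 F [-4.  -4.4 -2. ] T [ 1.126 -0.842 -0.065] 55.27038963447416 29.995757094584405
```

Request:
{"api": "send_rows", "payload": {
  "xyz": [
    [0, 0, 0],
    [0, 0, 0],
    [0, 0, 0],
    [0, 0, 0],
    [0, 0, 0],
    [0, 0, 0],
    [0, 0, 0],
    [0, 0, 0],
    [0, 0, 0],
    [0, 0, 0]
  ],
  "dr": [
    [0, 0, 0.04],
    [0, 0, 0.08],
    [0, 0, 0.12],
    [0, 0, 0.16],
    [0, 0, 0.2],
    [0, 0, 0.24],
    [0, 0, 0.28],
    [0, 0, 0.31],
    [0, 0, 0.34],
    [0, 0, 0.35]
  ]
}}

```text
time: 5.93
position: [0.5268, -0.137, 0.236]
tool_rot: [1.928, 2.479, -0.003]
ft_force: [-1.4, -6.3, 2.6]
grip_width: 0.639
grip_force: 30.0
```

```bash
python3 st.py
python3 - <<'E'
from h import *
im=get_image("scene"); cv2.imwrite("pics/s1.png",cv2.resize(im[170:260,170:270,::-1],(600,540),interpolation=cv2.INTER_CUBIC))
E
```

```text
yaw of tool y 14.26 [ 0.5268 -0.137   0.236 ] q7 0.52 F [-5.8 -2.9 -2.5] T [ 0.818 -1.213 -0.086] 55.55401426715878 29.995220554992557
```

View pics/s1.png

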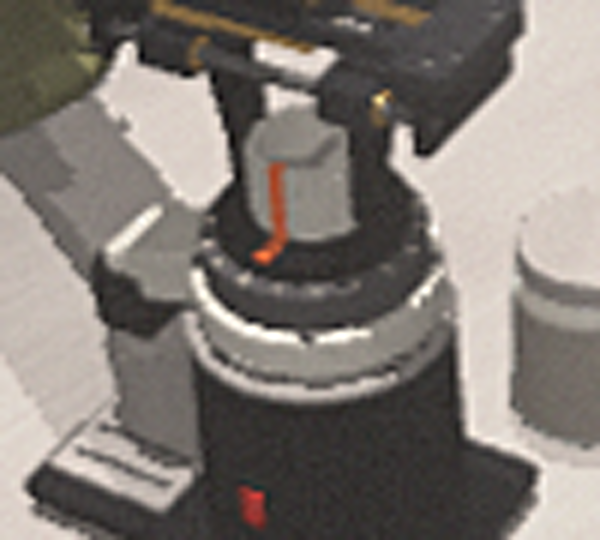

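The ring turns with the gripper. The pointer moved clockwise, and its foot is now at crop (262,257), i.e. pixel (213.7,212.8). Keep turning.

Request:
{"api": "send_rows", "payload": {
  "xyz": [
    [0, 0, 0],
    [0, 0, 0],
    [0, 0, 0],
    [0, 0, 0],
    [0, 0, 0],
    [0, 0, 0],
    [0, 0, 0],
    [0, 0, 0],
    [0, 0, 0],
    [0, 0, 0]
  ],
  "dr": [
    [0, 0, 0.04],
    [0, 0, 0.08],
    [0, 0, 0.12],
    [0, 0, 0.16],
    [0, 0, 0.2],
    [0, 0, 0.24],
    [0, 0, 0.28],
    [0, 0, 0.31],
    [0, 0, 0.34],
    [0, 0, 0.35]
  ]
}}

```text
time: 6.82
position: [0.527, -0.1344, 0.236]
tool_rot: [-2.324, -2.114, 0.001]
ft_force: [-3.8, -2.3, 4.0]
grip_width: 0.634
grip_force: 30.0
```

```bash
python3 st.py
python3 - <<'E'
from h import *
for uv in ((229.2,210.7),(213.7,212.8)):
  v=back("scene",uv,.212)-[.5285,-.1366,0]; print(np.hypot(*v[:2]),np.degrees(np.arctan2(v[1],v[0])))
E
```

```text
yaw of tool y -5.43 [ 0.527  -0.1344  0.236 ] q7 0.18 F [-2.6 -3.5 -4. ] T [ 0.648 -0.633 -1.669] 55.1253713201663 29.999553440138698
0.03780042343617512 -12.444677203118523
0.043739922579535136 -73.9788767155454
```

Torque jumped to 1.67 N m, so this is the stop. Slip is possible. I'll ease off the twist, open, and measure the pointer.

Request:
{"api": "send_rows", "payload": {
  "xyz": [
    [0, 0, 0],
    [0, 0, 0],
    [0, 0, 0],
    [0, 0, 0],
    [0, 0, 0],
    [0, 0, 0],
    [0, 0, 0],
    [0, 0, 0],
    [0, 0, 0],
    [0, 0, 0]
  ],
  "dr": [
    [0, 0, 0],
    [0, 0, 0],
    [0, 0, 0],
    [0, 0, 0],
    [0, 0, 0],
    [0, 0, 0],
    [0, 0, 0],
    [0, 0, 0],
    [0, 0, 0],
    [0, 0, 0]
  ],
  "jaw": 80
}}

```text
time: 7.65
position: [0.5272, -0.1348, 0.2356]
tool_rot: [-2.328, -2.11, -0.0]
ft_force: [-0.2, 1.0, -0.4]
grip_width: 0.918
grip_force: 0.0
```

```bash
python3 st.py
python3 - <<'E'
from h import *
im=get_image("scene"); x,y=orange(im,(195,185,250,225)); print(list(zip(x,y)))
im2=get_image("top"); a=cv2.resize(im[170:260,170:270,::-1],(400,360),interpolation=cv2.INTER_CUBIC);b=cv2.resize(im2[140:230,260:360,::-1],(400,360),interpolation=cv2.INTER_CUBIC)
cv2.imwrite("pics/s2.png",np.hstack([a,b]))
E
```

```text
yaw of tool y -5.62 [ 0.5272 -0.1348  0.2356] q7 0.18 F [ 0.9 -0.3  0.4] T [ 0.    -0.139  0.021] 79.88214994732925 0.0
[(np.int64(214), np.int64(197)), (np.int64(215), np.int64(197)), (np.int64(214), np.int64(198)), (np.int64(214), np.int64(199)), (np.int64(214), np.int64(200)), (np.int64(214), np.int64(201)), (np.int64(215), np.int64(201)), (np.int64(214), np.int64(202)), (np.int64(215), np.int64(202)), (np.int64(214), np.int64(203)), (np.int64(215), np.int64(203)), (np.int64(214), np.int64(204)), (np.int64(215), np.int64(204)), (np.int64(214), np.int64(205)), (np.int64(215), np.int64(205)), (np.int64(214), np.int64(206)), (np.int64(215), np.int64(206)), (np.int64(215), np.int64(207)), (np.int64(215), np.int64(208)), (np.int64(214), np.int64(209)), (np.int64(215), np.int64(209)), (np.int64(213), np.int64(210)), (np.int64(214), np.int64(210)), (np.int64(210), np.int64(211)), (np.int64(211), np.int64(211)), (np.int64(212), np.int64(211)), (np.int64(213), np.int64(211)), (np.int64(211), np.int64(212)), (np.int64(212), np.int64(212))]
```

View pics/s2.png

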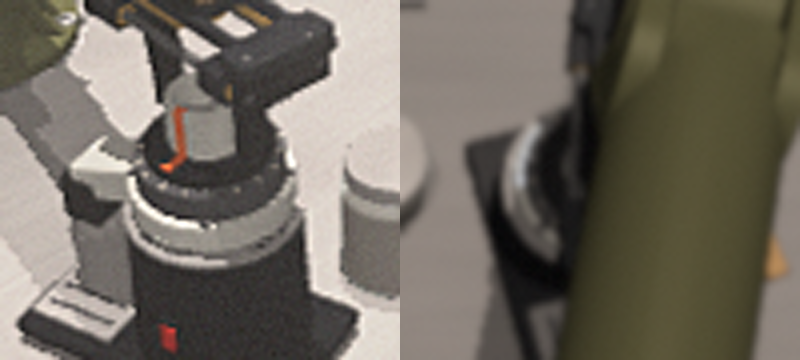

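Run:
```python
from h import *
for d in(0,40,60,80,100):
    a=np.radians(-14-d); e=[np.cos(a),np.sin(a),0]; c=np.array([.527,-.1366,0])
    print(d,proj("scene",[c+.041*np.array(e)+[0,0,.212],c+.0283*np.array(e)+[0,0,.235]]).round(1).tolist())
for f in("s1.png","scene0.png"):
    im=cv2.imread("pics/"+f)[:,:,::-1].copy()
    if f=="s1.png": im=cv2.resize(im,(100,90),interpolation=cv2.INTER_AREA); im=cv2.copyMakeBorder(im,170,0,170,0,cv2.BORDER_CONSTANT)
    x,y=orange(im,(195,185,250,225)); k=y>208; j=(y>=197)&(y<=206); print(f,x[k].mean(),y[k].mean(),x[j].mean())
```

```text
0 [[229.1, 211.2], [226.2, 202.1]]
40 [[218.8, 212.9], [219.1, 203.2]]
60 [[213.9, 212.0], [215.7, 202.6]]
80 [[209.9, 210.1], [212.9, 201.4]]
100 [[207.5, 207.4], [211.2, 199.6]]
s1.png 214.6153846153846 211.15384615384616 215.55555555555554
scene0.png 228.64285714285714 210.28571428571428 226.125
```

Pixel precision can't separate 60° from 80° of turn. I'll test it mechanically: regrip and press gently clockwise.

Request:
{"api": "send_rows", "payload": {
  "xyz": [
    [-1, 0, 0],
    [-2, 0, 0],
    [-2, 0, 0],
    [-2, 0, 0],
    [-2, 0, 0],
    [-2, 0, 0],
    [-2, 0, 0],
    [-2, 0, 0],
    [-2, 0, 0],
    [-2, 0, 0]
  ],
  "dr": [
    [0, 0, 0],
    [0, 0, 0],
    [0, 0, 0],
    [0, 0, 0],
    [0, 0, 0],
    [0, 0, 0],
    [0, 0, 0],
    [0, 0, 0],
    [0, 0, 0],
    [0, 0, 0]
  ],
  "jaw": 50,
  "grip_force": 50
}}

```text
time: 8.58
position: [0.5267, -0.1368, 0.2356]
tool_rot: [-2.327, -2.11, 0.0]
ft_force: [-3.0, 0.8, 1.4]
grip_width: 0.632
grip_force: 50.0
```

```bash
python3 st.py
```

```text
yaw of tool y -5.62 [ 0.5267 -0.1368  0.2356] q7 0.18 F [ 0.5 -3.  -1.4] T [ 0.425 -0.117 -0.006] 54.94581230406521 50.00038898549974
```

Request:
{"api": "send_rows", "payload": {
  "xyz": [
    [0, 0, 0],
    [0, 0, 0],
    [0, 0, 0],
    [0, 0, 0],
    [0, 0, 0],
    [0, 0, 0],
    [0, 0, 0],
    [0, 0, 0],
    [0, 0, 0],
    [0, 0, 0]
  ],
  "dr": [
    [0, 0, 0.01],
    [0, 0, 0.02],
    [0, 0, 0.03],
    [0, 0, 0.04],
    [0, 0, 0.05],
    [0, 0, 0.06],
    [0, 0, 0.06],
    [0, 0, 0.06],
    [0, 0, 0.06],
    [0, 0, 0.06]
  ]
}}

```text
time: 9.42
position: [0.5266, -0.1379, 0.2356]
tool_rot: [2.389, 2.039, -0.003]
ft_force: [-3.2, -3.4, 1.9]
grip_width: 0.635
grip_force: 50.0
```

```bash
python3 st.py
```

```text
yaw of tool y -9.04 [ 0.5266 -0.1379  0.2356] q7 0.12 F [-3.9 -2.7 -1.9] T [ 0.55  -1.004 -2.2  ] 55.24361012996141 49.99606012366712
```

Solid stop confirmed: 2.2 N m after a 3.4° push. Next I'll back the tool off to where it is torque-free, as the zero reference.

Request:
{"api": "send_rows", "payload": {
  "xyz": [
    [0, 0, 0],
    [0, 0, 0],
    [0, 0, 0],
    [0, 0, 0],
    [0, 0, 0],
    [0, 0, 0],
    [0, 0, 0],
    [0, 0, 0],
    [0, 0, 0],
    [0, 0, 0]
  ],
  "dr": [
    [0, 0, -0.01],
    [0, 0, -0.02],
    [0, 0, -0.03],
    [0, 0, -0.04],
    [0, 0, -0.05],
    [0, 0, -0.06],
    [0, 0, -0.06],
    [0, 0, -0.06],
    [0, 0, -0.06],
    [0, 0, -0.06]
  ]
}}

```text
time: 10.25
position: [0.5267, -0.1379, 0.2356]
tool_rot: [2.33, 2.106, -0.001]
ft_force: [-4.0, -3.2, 2.0]
grip_width: 0.633
grip_force: 50.0
```

```bash
python3 st.py
```

```text
yaw of tool y -5.78 [ 0.5267 -0.1379  0.2356] q7 0.18 F [-3.6 -3.7 -2. ] T [ 0.597 -1.096  0.047] 55.07093180373244 49.99693684279919
```

Request:
{"api": "send_rows", "payload": {
  "xyz": [
    [0, 0, 0],
    [0, 0, 0],
    [0, 0, 0],
    [0, 0, 0],
    [0, 0, 0],
    [0, 0, 0],
    [0, 0, 0],
    [0, 0, 0],
    [0, 0, 0],
    [0, 0, 0]
  ],
  "dr": [
    [0, 0, -0.05],
    [0, 0, -0.12],
    [0, 0, -0.19],
    [0, 0, -0.26],
    [0, 0, -0.33],
    [0, 0, -0.4],
    [0, 0, -0.47],
    [0, 0, -0.54],
    [0, 0, -0.61],
    [0, 0, -0.68]
  ]
}}

```text
time: 11.08
position: [0.5273, -0.1377, 0.2356]
tool_rot: [1.489, 2.765, 0.0]
ft_force: [-2.0, -3.4, 1.4]
grip_width: 0.636
grip_force: 50.0
```

Request:
{"api": "send_rows", "payload": {
  "xyz": [
    [0, 0, 0],
    [0, 0, 0],
    [0, 0, 0],
    [0, 0, 0],
    [0, 0, 0],
    [0, 0, 0],
    [0, 0, 0],
    [0, 0, 0],
    [0, 0, 0],
    [0, 0, 0]
  ],
  "dr": [
    [0, 0, -0.08],
    [0, 0, -0.17],
    [0, 0, -0.26],
    [0, 0, -0.35],
    [0, 0, -0.44],
    [0, 0, -0.53],
    [0, 0, -0.61],
    [0, 0, -0.67],
    [0, 0, -0.7],
    [0, 0, -0.7]
  ]
}}

```text
time: 11.92
position: [0.5277, -0.1371, 0.2356]
tool_rot: [0.454, 3.107, 0.001]
ft_force: [-0.4, -3.3, -0.6]
grip_width: 0.636
grip_force: 50.0
```

```bash
python3 st.py
python3 - <<'E'
from h import *
im=get_image("scene");cv2.imwrite("pics/s3f.png",im[:,:,::-1]); x,y=orange(im,(195,185,250,225)); k=y>208; j=(y>=197)&(y<=206); print(x[k].mean(),y[k].mean(),x[j].mean())
for d in(0,-10,-20,-30):
    a=np.radians(-14-d); e=np.array([np.cos(a),np.sin(a),0]); c=np.array([.527,-.1366,0])
    print(d,proj("scene",[c+.041*e+[0,0,.212],c+.0283*e+[0,0,.235]]).round(1).tolist())
E
```

```text
yaw of tool y 73.39 [ 0.5277 -0.1371  0.2356] q7 1.55 F [-0.5 -3.3  0.6] T [ 0.598 -0.302 -0.011] 55.37140995843347 49.99780062586069
231.3 209.6 228.14285714285714
0 [[229.1, 211.2], [226.2, 202.1]]
-10 [[231.2, 210.2], [227.7, 201.4]]
-20 [[233.1, 208.9], [229.0, 200.6]]
-30 [[234.6, 207.5], [230.1, 199.6]]
```

Relative to the start, the pointer read about -67° at the stop and about +13° now. That makes 80°, or four clicks. Release and check.

Request:
{"api": "send_rows", "payload": {
  "xyz": [
    [0, 0, 0],
    [0, 0, 0],
    [0, 0, 0],
    [0, 0, 0],
    [0, 0, 0],
    [0, 0, 0],
    [0, 0, 0],
    [0, 0, 0],
    [0, 0, 0],
    [0, 0, 0]
  ],
  "dr": [
    [0, 0, 0],
    [0, 0, 0],
    [0, 0, 0],
    [0, 0, 0],
    [0, 0, 0],
    [0, 0, 0],
    [0, 0, 0],
    [0, 0, 0],
    [0, 0, 0],
    [0, 0, 0]
  ],
  "jaw": 87
}}

```text
time: 12.8
position: [0.527, -0.1368, 0.2356]
tool_rot: [0.452, 3.109, 0.0]
ft_force: [0.2, 0.7, -0.4]
grip_width: 0.997
grip_force: 0.0
```

Request:
{"api": "send_rows", "payload": {
  "xyz": [
    [0, 0, -10],
    [0, 0, -25],
    [0, 0, -45],
    [0, 0, -65],
    [0, 0, -85],
    [0, 0, -105],
    [0, 0, -115],
    [0, 0, -120],
    [0, 0, -120],
    [0, 0, -120]
  ],
  "dr": [
    [0, 0, 0],
    [0, 0, 0],
    [0, 0, 0],
    [0, 0, 0],
    [0, 0, 0],
    [0, 0, 0],
    [0, 0, 0],
    [0, 0, 0],
    [0, 0, 0],
    [0, 0, 0]
  ]
}}

```text
time: 13.63
position: [0.5267, -0.1367, 0.3549]
tool_rot: [-0.452, -3.108, 0.0]
ft_force: [0.2, 0.4, -0.9]
grip_width: 0.999
grip_force: 0.0
```

```bash
python3 st.py
python3 - <<'E'
from h import *
im=get_image("scene");cv2.imwrite("pics/s4.png",cv2.resize(im[170:260,170:270,::-1],(600,540),interpolation=cv2.INTER_CUBIC)); x,y=orange(im,(195,185,250,225)); k=y>208; j=(y>=197)&(y<=206); print(x[k].mean(),y[k].mean(),x[j].mean())
E
```

```text
yaw of tool y 73.45 [ 0.5267 -0.1367  0.3549] q7 1.53 F [-0.1  0.4  0.9] T [-0.026 -0.025 -0.042] 86.8830392734005 0.0
231.3 209.6 227.9090909090909
```

View pics/s4.png

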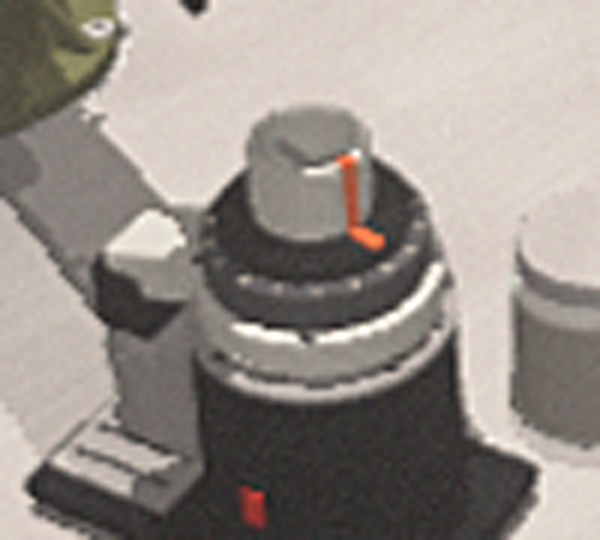

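The gripper is clear of the ring. The pointer foot rests at crop (375,240) and did not jump on release, so the ring is in the fourth click. The tool turned 79° from the stop, and the images agree at about 80°.

```bash
python3 -c "
from bench import *
print(close_job())"
```

```text
the job is handed in; nothing more can be done
None
```

The ring was turned clockwise to its solid stop (2.2 N m of resistance on a second push), backed off four clicks (about 80°) and released; only the ring was gripped or moved, and the job is handed in at about 14 s, verdict not shown.

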